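# Pick a cold-room order onto a sheet pan and book it out with the scanner

## Task

Pick every red-banded carton out of the sloped rack and lay them flat in a single layer in the sheet pan, lengthwise across its short side; leave the blue-banded carton in the rack, and take care not to knock away the blue-lidded tub that stands beyond the pan. When all of them are in the pan, take the scanner from its stand, aim it at the middle of the barcode on the pick sheet from 10 to 30 cm away and hold it steady there for a good second, then stand it back upright in its stand.

Things in the scene. Friction and masses are not known exactly. Their poses are not given: they have to be found in the camera images.
- rack: fixed chrome wire pick rack on the table, 295 mm wide (y), 225 mm deep (x): three lanes, centres at y = -95, 0, 95 mm, two places in each, one behind the other; cartons lie with their x up the slope. Origin on the table under its middle. Front lip 20 mm, rear stop 30 mm, lane dividers only 14 mm above the lane floor
- rack_floor (a point): middle of the rack's lane floor, 66 mm above the table; the floor rises 18 degrees towards the rack's +x (the low, blue lip is at -x), and carton centres lie 54 mm before and behind this point along the slope
- tray: fixed aluminium sheet pan lying on the table: 240 mm (its x) by 330 mm (its y, the long side) outside, walls 5 mm, floor 3 mm thick, rim 25 mm above the table; origin at the centre of its underside. It has room for six cartons: two rows along its long side, three in each
- scanner: black and yellow pistol-shaped hand scanner, 0.16 kg, upright in its stand. Origin at the foot of its handle, z up along the handle (33 mm in x, 27 in y, 96 long, centre line 3 mm to +x of the origin). On top the head, 74 mm long, 46 wide (y), 38 thick, centred 116 mm above the origin, nose (-x) 40 degrees down; grip the flat sides of the head from above. It reads by itself, without a trigger
- scan_window (a point): centre of the red window in the scanner's nose, 30 mm in front of (-x) and 91 mm above the scanner's origin. Its z axis is the aiming beam: forward (scanner -x) and 40 degrees below level when the scanner is upright; its y is the scanner's y
- stand: fixed counter stand of the scanner: round black foot 86 mm across with a grey square cup on it, 40 mm (x) by 34 mm (y) inside, flared at the mouth; cup floor 16 mm and mouth 67 mm above the table. The handle's foot stands on the cup floor. Origin on the table under the middle of the cup
- stand_cup (a point): centre of the cup's floor, where the foot of the scanner's handle stands
- clipboard: small brown clipboard (fixed), 190 mm (x) by 125 mm (y), 5 mm thick, lying on the table with the pick sheet; clip at its +x end, the barcode next to it, 44 mm from the middle; origin at the centre of its underside
- barcode (a point): centre of the large barcode printed on the pick sheet, facing up, 44 mm (clipboard's x) by 80 mm (y), 5 mm above the table
- blue: white carton 95 mm long (its x) by 50 mm wide (its y) by 42 mm high (its z), 0.2 kg or so, with a blue band round the end at -x and a paper label on top; origin at the centre of its underside. Not on this order: it stays in the rack
- blue_mid (a point): middle of the blue-banded carton, 21 mm above its underside
- tub: bystander: white tub with a blue lid, 96 mm across, 90 mm tall, standing beyond the pan; origin at the centre of its underside
- red1: white carton 95 mm long (its x) by 50 mm wide (its y) by 42 mm high (its z), 0.2 kg or so, with a red band round the end at -x and a paper label on top; origin at the centre of its underside (on the order; may be absent)
- red1_mid (a point): middle of that carton, 21 mm above its underside
- red2: white carton 95 mm long (its x) by 50 mm wide (its y) by 42 mm high (its z), 0.2 kg or so, with a red band round the end at -x and a paper label on top; origin at the centre of its underside (on the order; may be absent)
- red2_mid (a point): middle of that carton, 21 mm above its underside
- red3: white carton 95 mm long (its x) by 50 mm wide (its y) by 42 mm high (its z), 0.2 kg or so, with a red band round the end at -x and a paper label on top; origin at the centre of its underside (on the order; may be absent)
- red3_mid (a point): middle of that carton, 21 mm above its underside
- red4: white carton 95 mm long (its x) by 50 mm wide (its y) by 42 mm high (its z), 0.2 kg or so, with a red band round the end at -x and a paper label on top; origin at the centre of its underside (on the order; may be absent)
- red4_mid (a point): middle of that carton, 21 mm above its underside
- red5: white carton 95 mm long (its x) by 50 mm wide (its y) by 42 mm high (its z), 0.2 kg or so, with a red band round the end at -x and a paper label on top; origin at the centre of its underside (on the order; may be absent)
- red5_mid (a point): middle of that carton, 21 mm above its underside
Mind the look-alikes: they are no part of the job. Leave any turquoise or yellow look-alike of the red5 alone.

How it is judged:
On the way, in this order (a step that is already met when the one before it is completed fails the run):
1. every red-banded carton lies flat in the sheet pan, lengthwise across its short side (x of red1_mid in the frame of tray between -0.1 and 0.1 m and y of red1_mid in the frame of tray between -0.145 and 0.145 m and z of red1_mid in the frame of tray between 0.015 and 0.036 m and angle between the x axis of each of red1, red2, red3, red4, red5 and the x axis of tray, either way round below 0.3 rad and x of red2_mid in the frame of tray between -0.1 and 0.1 m and y of red2_mid in the frame of tray between -0.145 and 0.145 m and z of red2_mid in the frame of tray between 0.015 and 0.036 m and x of red3_mid in the frame of tray between -0.1 and 0.1 m and y of red3_mid in the frame of tray between -0.145 and 0.145 m and z of red3_mid in the frame of tray between 0.015 and 0.036 m and x of red4_mid in the frame of tray between -0.1 and 0.1 m and y of red4_mid in the frame of tray between -0.145 and 0.145 m and z of red4_mid in the frame of tray between 0.015 and 0.036 m and x of red5_mid in the frame of tray between -0.1 and 0.1 m and y of red5_mid in the frame of tray between -0.145 and 0.145 m and z of red5_mid in the frame of tray between 0.015 and 0.036 m), for 0.2 s.
2. the scanner is held steady, aimed at the barcode from 10 to 30 cm (x of barcode in the frame of scan_window between -0.022 and 0.022 m and y of barcode in the frame of scan_window between -0.03 and 0.03 m and z of barcode in the frame of scan_window between 0.09 and 0.33 m and linear speed of scanner below 0.04 m/s and angular speed of scanner below 0.4 rad/s), for 1 s.
At the end, for the whole second after the job is handed in: Every red-banded carton lies at rest on the pan's floor on a long face, its length within 0.3 rad of the pan's short side; the scanner stands upright (0.2 rad) in its stand, its foot within 15 mm of the cup floor's centre; the blue-banded carton is still in the rack (all of step 1 and linear speed of each of red1, red2, red3, red4, red5, scanner below 0.02 m/s and distance between scanner and stand_cup below 0.015 m and angle between scanner's own z axis and vertical below 0.2 rad and x of blue_mid in the frame of rack between -0.125 and 0.125 m and y of blue_mid in the frame of rack between -0.15 and 0.15 m and z of blue_mid in the frame of rack above 0.04 m); the robot touches nothing.
It fails at once if the blue-lidded tub is shoved more than 5 cm (distance of tub from where it was at the start of the episode above 0.05 m).
Of red1, red2, red3, red4, red5 only 3 to 5 are there at a start; the rules pass over those that are not, and their reading is None.
At some moment in a run one of red1, red2, red3, red4, red5 may be knocked a few centimetres aside while the robot is not near it.
It also fails if it takes over 210 s, if anything falls off the work surface, if the arm or the gripper's body presses on something with over 40 N, if the wrist force passes 120 N, or if a joint passes its speed limit or range.

## Robot

A 6-joint arm with a two-finger parallel gripper is mounted at the origin on the work surface. World frame = base frame: x ahead of the robot, y to its left, z up, the work surface at z = 0. Lengths are in m, angles in rad, forces in N, time in s.
With the tool pointing down it reaches from about 0.2 to 0.875 m from the base axis. Payload 3.4 kg.
Tool frame: the origin (TCP) lies at the very end of the fingers, on their centre line; the grasp point (between the pads) lies r.pinch_z behind it (r.pinch_z is the distance from the TCP to the grasp point, in m); z points along the fingers, y is the line along which they close (so a half turn about z gives the same grasp; the last joint's range is limited). The gripper opens to 94 mm and grips with 3 to 60 N. Pads are 16 mm wide; open, the fingers measure 119 mm over their backs; the gripper's body (75 mm by 177 mm) begins 78 mm behind the grasp point.
Start: joints at [1.206, 0.276, 1.505, -0, 1.361, -0.121], TCP at [0.139, 0.558, 0.205] pointing down, gripper open.
Joint ranges: [-2.89, 2.89], [-0.75, 2.08], [0.22, 2.7], [-1.18, 4.32], [0.11, 2.71], [-2.7, 2.7]. Speed limits (rad/s): [2.57, 2.57, 3.14, 3.14, 3.14, 3.14].

## Interface

Orientations are given as a unit quaternion [w, x, y, z].
In Python, from station import status, imaging, workorder, r gives the robot as it stands.
- The arm moves only by the shell command python3 -m pendant 'ROWS' [OPENING] [FORCE]. ROWS is a JSON object of lists of equal length, an entry for each row: "slide": the shift along the world's x, y, z in mm, a list of three; "spin": the turn about the world's z in degrees. A call has 1 to 12 rows; each row is the pose to reach, as a shift and turn from the pose commanded when the call began; what a row does not reach only later rows make up. A row lasts 1/12 s, in which the tool goes at most 41.7 mm and 7.16 degrees, less where a joint would pass 70% of its speed; a pose out of reach is approached as far as the arm can. A call with a gripper value outside its range is refused whole. OPENING is the gripper's target within -1 to 1 (fully open at 1, half-way at 0, shut at -1), set as the call begins (- or left out, the last holds). The fingers move at their own pace and stop on an object; FORCE is the grip in N (left out, the last holds). Time passes only in rows, so rows that repeat a pose let the fingers close. It gives the time, the measured TCP pose, the force, the opening and the grip force at its end, in the units of the state.
- status.sense(): the state, without advancing time (a new reading comes with each control period).
- imaging.camera(name): name is "side" or "top"; returns a dict with "frame" (420x560x3 uint8, red, green, blue), "camera_matrix" (3x3 intrinsics, pixels), "eye" and "orientation" of the camera in the world. Camera axes: x right, y down, z forward; pixel columns grow to the right and rows downward; lengths in m; the calibration is good to about 2 mm. A picture is of the moment at which its call begins. There is no depth.
- workorder.sign_off(): hands the job in; it is judged then, once.
The state is a dict: "time_s": time; "joints": joint angles; "dq": joint speeds; "tau": joint torques, N m; "ee_pos": TCP position; "tcp_rot": TCP orientation; "contact_force": force on the tool from outside, world axes, zero at the start; "torque": the same for the moment, N m; "grip_width": finger opening in m; "finger_force": force on a finger pad.
Only numpy, scipy, OpenCV 4.12 (cv2) and the standard library are available. Lean on these libraries where they do the work, as an engineer would, in place of code of your own. Each camera call takes 0.05 s, during which the arm holds its last target. There are 200 camera calls.

## Working session

There is one attempt and no reset: what is moved stays moved. The work goes in short steps, Python scripts to look and compute and a shell command to move; the robot and the scene stay as the last step left them, time stands still between calls to the robot, and variables do not carry over. Pictures are saved under pics/ and viewed, at most 14 in all, crops included, and the job is handed in when it is done.

```bash
mkdir -p pics; ls
python3 - <<'E'
from station import status, imaging, r
import cv2
print(r.pinch_z, status.sense())
for n in ("side","top"):
    c=imaging.camera(n); print(n,c["camera_matrix"],c["eye"],c["orientation"])
    cv2.imwrite(f"pics/{n}0.png",c["frame"][:,:,::-1])
E
```

```text
pics
0.0188 {'time_s': 0.0, 'joints': array([ 1.20599742e+00,  2.76578304e-01,  1.50612712e+00, -2.11010358e-05,
        1.36069946e+00, -1.20983885e-01]), 'dq': array([ 0.00125356,  0.00028679,  0.00021745, -0.00060473, -0.00106428,
        0.0002533 ]), 'tau': array([-5.65393420e-04, -4.04583657e+01, -2.37219411e+01,  7.01979571e-02,
        3.46222334e-02, -1.48540162e-04]), 'ee_pos': array([0.13860643, 0.5574522 , 0.20461667]), 'tcp_rot': array([-2.07916515e-04,  1.21603541e-01,  9.92578338e-01, -8.82000122e-04]), 'contact_force': array([-0.98418726,  1.22530539, -0.29547788]), 'torque': array([0.01665966, 0.02677504, 0.02230704]), 'finger_force': 0.0, 'grip_width': 0.09408814015312039}
side [[389.33523454   0.         276.06629258]
 [  0.         389.33523454 206.71910864]
 [  0.           0.           1.        ]] [-0.00135016 -0.88746024  0.77103408] [-0.45381508  0.84627334 -0.24113978  0.14044539]
top [[485.39760048   0.         279.88260437]
 [  0.         485.39760048 206.81914009]
 [  0.           0.           1.        ]] [ 0.33619321 -0.03561978  1.52163933] [ 0.05326052 -0.70196073  0.70784849 -0.05800833]
```

View pics/top0.png

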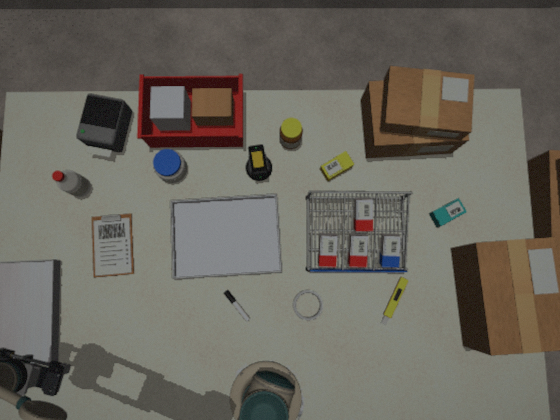

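View pics/side0.png

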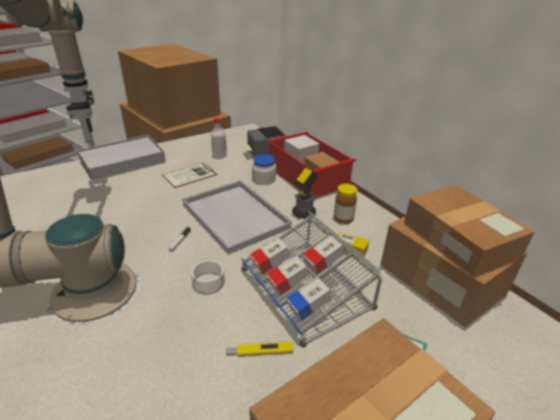

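Top view: the rack is around (358,232). Red-banded cartons are at about (328,250), (358,250) and (363,215), and the blue-banded one is at (391,250). The pan is at (226,236), tub (168,163), scanner (258,160) and barcode (112,231). The turquoise (447,213) and yellow (336,166) boxes outside the rack are look-alikes. I'll confirm in one enlarged montage and measure.

```bash
cat > h.py <<'E'
import numpy as np, cv2
from scipy.spatial.transform import Rotation as R
from station import imaging, status
class Cam:
    def __init__(s,n):
        c=imaging.camera(n); s.im=c["frame"]; s.K=np.array(c["camera_matrix"]); s.e=np.array(c["eye"])
        q=c["orientation"]; s.R=R.from_quat([q[1],q[2],q[3],q[0]]).as_matrix()
        s.hsv=cv2.cvtColor(s.im,cv2.COLOR_RGB2HSV)
    def ray(s,uv):
        d=s.R@np.linalg.solve(s.K,[uv[0],uv[1],1.]); return d/np.linalg.norm(d)
    def on(s,uv,z):
        d=s.ray(uv); return s.e+d*(z-s.e[2])/d[2]
    def px(s,p):
        q=s.K@(s.R.T@(np.asarray(p,float)-s.e)); return q[:2]/q[2]
    def blobs(s,lo,hi,amin=15,box=None):
        m=cv2.inRange(s.hsv,np.array(lo),np.array(hi))
        if lo[0]==0: m|=cv2.inRange(s.hsv,np.array([170,lo[1],lo[2]]),np.array([180,hi[1],hi[2]]))
        if box: k=np.zeros_like(m); k[box[1]:box[3],box[0]:box[2]]=1; m=m*k
        out=[]
        for c in cv2.findContours(m,cv2.RETR_EXTERNAL,cv2.CHAIN_APPROX_NONE)[0]:
            mm=np.zeros_like(m); cv2.drawContours(mm,[c],-1,255,-1); mm&=m
            a=int((mm>0).sum())
            if a>=amin:
                v,u=np.nonzero(mm); out.append((a,np.array([u.mean(),v.mean()]),cv2.minAreaRect(c),c))
        return sorted(out,key=lambda t:-t[0])
def tri(A,a,B,b):
    d1,d2=A.ray(a),B.ray(b); t=np.linalg.lstsq(np.c_[d1,-d2],B.e-A.e,rcond=None)[0]
    p,q=A.e+t[0]*d1,B.e+t[1]*d2; return (p+q)/2,np.linalg.norm(p-q)
E
python3 - <<'E'
from h import *
T,S=Cam("top"),Cam("side")
def crop(im,x,y,w,h,W,H): return cv2.resize(im[y:y+h,x:x+w],(W,H),interpolation=cv2.INTER_CUBIC)
a=crop(T.im,300,180,120,100,400,300); b=crop(S.im,235,215,150,113,400,300)
c=crop(T.im,220,130,80,60,400,300); d=crop(S.im,270,155,80,60,400,300)
cv2.imwrite("pics/m1.png",np.vstack([np.hstack([a,b]),np.hstack([c,d])])[:,:,::-1])
for n,C,bx in (("T",T,(300,180,420,280)),("S",S,(235,215,385,345))):
    for nm,lo,hi in (("red",[0,120,70],[8,255,255]),("blue",[105,120,60],[130,255,255])):
        for t in C.blobs(lo,hi,12,bx): print(n,nm,t[0],t[1].round(1),C.on(t[1],.09).round(3),np.round(t[2][1],1),round(t[2][2]))
for n,uv in dict(tray_tl=(172,199),tray_tr=(279,195),tray_br=(282,273),tray_bl=(173,278),bar=(112,231),cup=(258,175),tub=(168,162),rackTL=(307,193),rackTR=(410,193),rackBL=(307,271),rackBR=(407,271)).items(): print(n,T.on(uv,.025).round(3))
E
```

```text
T red 198 [363.5 225. ] [ 0.507 -0.294  0.09 ] [10. 17.] 90
T red 190 [357.7 261. ] [ 0.401 -0.273  0.09 ] [10. 17.] 90
T red 177 [327.1 260.7] [ 0.402 -0.184  0.09 ] [16.7 10.4] 4
T blue 189 [354.4 270.3] [ 0.374 -0.263  0.09 ] [ 2. 96.] 90
T blue 178 [389.8 261.3] [ 0.399 -0.368  0.09 ] [16.7 10.4] 4
S red 579 [270.6 270.5] [ 0.395 -0.261  0.09 ] [50.8 14. ] 51
S red 285 [315.5 258.8] [ 0.52  -0.285  0.09 ] [24.5 13.9] 52
S blue 255 [298.4 301.8] [ 0.394 -0.385  0.09 ] [24.1 12.2] 50
tray_tl [0.601 0.29  0.025]
tray_tr [ 0.611 -0.044  0.025]
tray_br [ 0.369 -0.051  0.025]
tray_bl [0.357 0.281 0.025]
bar [0.502 0.473 0.025]
cup [0.676 0.021 0.025]
tub [0.72  0.306 0.025]
rackTL [ 0.617 -0.132  0.025]
rackTR [ 0.615 -0.456  0.025]
rackBL [ 0.374 -0.128  0.025]
rackBR [ 0.372 -0.434  0.025]
```

View pics/m1.png

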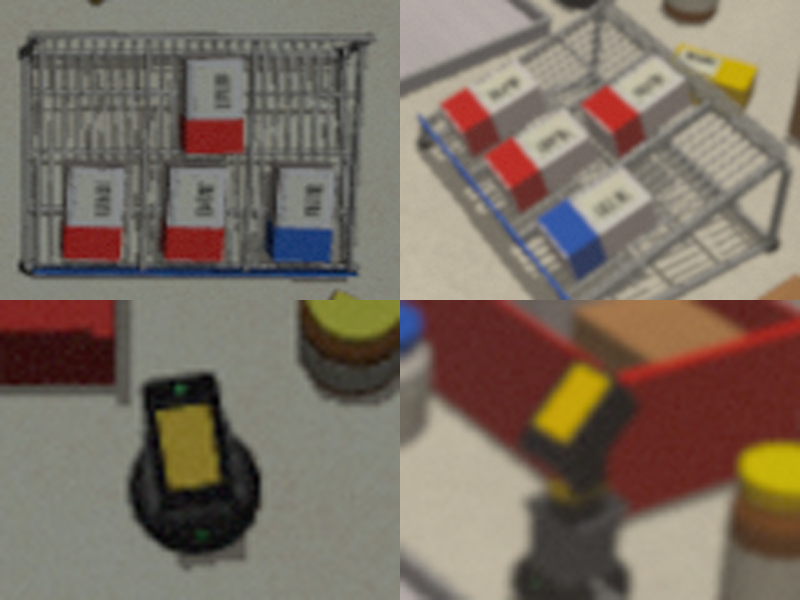

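The crop confirms three red-banded cartons: front-left, front-middle and rear-middle. The blue-banded one is front-right, and the yellow and turquoise boxes lie outside the rack. The scanner nose points roughly to −x (down in the picture), with the head yawed a few degrees.

Run:
```python
from h import *
T,S=Cam("top"),Cam("side")
cs=lambda p:(235+(p[0]-400)/2.667,215+p[1]/2.655)
side=dict(rear=(634.5,90),mid=(537.5,143),left=(493,94),blue=(597,209))
# top faces: white or red/blue saturated
h,s,v=cv2.split(T.hsv); k=T.im.min(2)
print("white", T.im[205,360],T.im[240,322], "wire/table",T.im[180,300])
for n,(u,vv) in dict(rear=(364,212),mid=(359,245),left=(328,245),blue=(391,245)).items():
    w=np.zeros((420,560),np.uint8); w[vv-20:vv+19,u-12:u+12]=1
    m=((k>135)|(s>130)).astype(np.uint8)*w; 
    if vv>230: m[268:]=0
    m=cv2.morphologyEx(m,cv2.MORPH_CLOSE,np.ones((5,5)));m=cv2.morphologyEx(m,cv2.MORPH_OPEN,np.ones((7,7)))
    c=max(cv2.findContours(m,0,1)[0],key=cv2.contourArea); r=cv2.minAreaRect(c)
    p,e=tri(T,r[0],S,cs(side[n])); print(n,np.round(r[0],1),np.round(r[1],1),round(r[2],1),"tri",p.round(3),round(e,4),"on",T.on(r[0],.0892 if n!="rear" else .1226).round(3))
    b=cv2.boxPoints(r); print("   yaw-ish",[(T.on(b[i],.09)-T.on(b[i-1],.09)).round(3)[:2].tolist() for i in range(2)])
# blue lip direction
t=T.blobs([105,120,60],[130,255,255],12,(300,266,420,280)); c=t[0][3].reshape(-1,2); vx=cv2.fitLine(c,2,0,.01,.01).ravel()
a=T.on((c[:,0].min(),vx[3]+(c[:,0].min()-vx[2])*vx[1]/vx[0]),.06);b=T.on((c[:,0].max(),vx[3]+(c[:,0].max()-vx[2])*vx[1]/vx[0]),.06)
print("lip",a,b,np.degrees(np.arctan2(a[0]-b[0],a[1]-b[1])))
```

```text
white [133 135 127] [125 127 129] wire/table [134 136 124]
rear [363. 225.] [10. 18.] 90.0 tri [ 0.515 -0.294  0.13 ] 0.0299 on [ 0.503 -0.287  0.123]
   yaw-ish [[0.03, -0.001], [-0.0, -0.054]]
mid [357.5 259. ] [ 8. 17.] 90.0 tri [ 0.417 -0.278  0.096] 0.0249 on [ 0.407 -0.273  0.089]
   yaw-ish [[0.023, -0.001], [-0.0, -0.05]]
left [327.  259.5] [ 7. 16.] 90.0 tri [ 0.419 -0.19   0.093] 0.0298 on [ 0.406 -0.183  0.089]
   yaw-ish [[0.02, -0.0], [-0.0, -0.047]]
blue [389.  259.5] [ 7. 18.] 90.0 tri [ 0.416 -0.373  0.091] 0.0278 on [ 0.404 -0.366  0.089]
   yaw-ish [[0.02, -0.001], [-0.0, -0.053]]
lip [ 0.37723931 -0.13482372  0.06      ] [ 0.37123421 -0.42199981  0.06      ] 1.197930062263205
```

Run:
```python
from h import *
T,S=Cam("top"),Cam("side")
cs=lambda p:(235+(p[0]-400)/2.667,215+p[1]/2.655)
side=dict(rear=(634.5,90),mid=(537.5,143),left=(493,94),blue=(597,209))
top=dict(rear=(364.2,211.5),mid=(359.1,244.5),left=(328.5,244.5),blue=(390.6,244.7))
for n in top:
    p,e=tri(T,top[n],S,cs(side[n])); z=.0892 if n!="rear" else .1226
    print(n,"tri",p.round(3),round(e,4),"on",T.on(top[n],z).round(3))
    u,v=map(int,top[n]); g=T.im.min(2)[v-12:v+3,u-12:u+13].mean(0).round(); print("  cols",u-12,g.astype(int).tolist())
    # left/right edges of the coloured band on the top face
```

```text
rear tri [ 0.541 -0.291  0.12 ] 0.0054 on [ 0.543 -0.292  0.123]
  cols 352 [88, 71, 57, 55, 99, 115, 123, 124, 123, 123, 125, 125, 111, 100, 100, 101, 110, 122, 130, 130, 127, 112, 85, 60, 92]
mid tri [ 0.443 -0.276  0.086] 0.0151 on [ 0.449 -0.279  0.089]
  cols 347 [88, 72, 62, 58, 99, 106, 110, 114, 111, 111, 112, 109, 98, 92, 94, 96, 100, 108, 115, 116, 110, 112, 99, 94, 86]
left tri [ 0.445 -0.187  0.083] 0.0117 on [ 0.45  -0.189  0.089]
  cols 316 [116, 119, 93, 63, 91, 103, 112, 117, 117, 117, 113, 115, 111, 100, 94, 95, 98, 108, 114, 117, 119, 100, 90, 96, 101]
blue tri [ 0.443 -0.371  0.079] 0.0126 on [ 0.448 -0.373  0.089]
  cols 378 [82, 85, 78, 61, 56, 81, 102, 110, 115, 117, 117, 114, 114, 111, 104, 100, 100, 101, 108, 115, 117, 121, 107, 92, 73]
```

Triangulated heights (0.12 m rear, about 0.085 m front) agree with the geometry (0.123 and 0.089). Start with the rear-middle red carton.

```bash
python3 -m pendant '{"slide":[[35,-70,10],[70,-141,20],[105,-212,30],[140,-283,45],[175,-354,45],[205,-425,45],[205,-425,45]],"spin":[2,4,7,10,12,12.8,12.8]}' 0.4 30
python3 -m pendant '{"slide":[[18,-37,0],[36,-74,0],[54,-111,0],[72,-148,0],[90,-185,0],[108,-222,0],[126,-259,0],[144,-296,0],[162,-333,0],[180,-370,0],[206,-425,0],[206,-425,0]],"spin":[0,0,0,0,0,0,0,0,0,0,0,0]}'
```

```text
time_s: 0.98
ee_pos: [0.2664, 0.296, 0.238]
tcp_rot: [0.001, 0.009, 1.0, 0.0]
contact_force: [1.6, 1.4, -0.8]
grip_width: 0.066
finger_force: 0.0
time_s: 1.98
ee_pos: [0.474, -0.1321, 0.2374]
tcp_rot: [0.001, 0.012, 1.0, -0.001]
contact_force: [0.2, 1.7, 0.7]
grip_width: 0.0657
finger_force: 0.0
```

```bash
python3 -m pendant '{"slide":[[18,-40,0],[36,-80,0],[54,-120,0],[75,-161,0],[75,-161,0],[75,-161,0]],"spin":[0,0,0,0,0,0]}'
python3 - <<'E'
from h import *
T,S=Cam("top"),Cam("side")
a=cv2.resize(T.im[150:290,290:430],(400,400),interpolation=2); b=cv2.resize(S.im[150:330,230:410],(400,400),interpolation=2)
cv2.imwrite("pics/a1.png",np.hstack([a,b])[:,:,::-1])
E
```

```text
time_s: 2.48
ee_pos: [0.5479, -0.2914, 0.2362]
tcp_rot: [-0.0, 0.012, 1.0, -0.0]
contact_force: [0.4, -0.2, 0.8]
grip_width: 0.0658
finger_force: 0.0
```

View pics/a1.png

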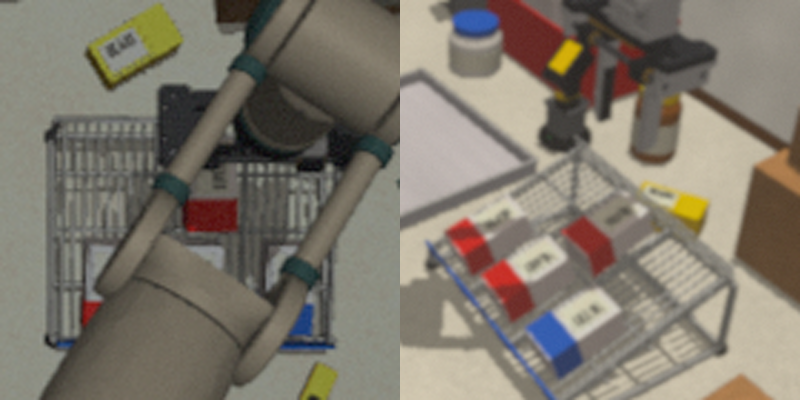

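The gripper is above the rear-middle carton, with the fingers straddling it in y. Descend and grip.

```bash
python3 -m pendant '{"slide":[[1,-1,-35],[1,-1,-70],[1,-1,-100],[1,-1,-120],[1,-1,-135],[1,-1,-143],[1,-1,-143]],"spin":[0,0,0,0,0,0,0]}'
python3 -m pendant '{"slide":[[0,0,0],[0,0,0],[0,0,0],[0,0,0],[0,0,0],[0,0,0]],"spin":[0,0,0,0,0,0]}' -0.5 30
```

```text
time_s: 3.17
ee_pos: [0.5465, -0.2867, 0.0934]
tcp_rot: [-0.002, 0.009, 1.0, 0.001]
contact_force: [-0.9, 0.2, 0.6]
grip_width: 0.0659
finger_force: 0.0
time_s: 3.67
ee_pos: [0.5488, -0.2899, 0.0963]
tcp_rot: [0.001, 0.01, 1.0, -0.001]
contact_force: [-0.2, 0.9, 6.3]
grip_width: 0.0504
finger_force: 29.6
```

```bash
python3 -m pendant '{"slide":[[0,0,20],[0,0,50],[0,0,80],[0,0,100],[-4,25,105],[-9,60,105],[-13,95,105],[-18,130,105],[-23,165,105],[-28,200,105],[-33,235,105],[-38,270,105]],"spin":[0,0,0,0,0.5,1,1.5,2,2.5,3,3,3]}'
python3 -m pendant '{"slide":[[-5,35,0],[-10,70,0],[-15,105,0],[-20,140,0],[-24,170,0],[-27,195,0],[-29,215,0],[-29,228,0],[-29,234,0],[-29,234,0],[-29,234,0]],"spin":[0,0,0,0,0,0,0,0,0,0,0]}'
python3 - <<'E'
from h import *
S=Cam("side"); T=Cam("top")
a=cv2.resize(T.im[150:290,150:430],(800,400),interpolation=2)[:,:400]; b=cv2.resize(S.im[120:300,150:330],(400,400),interpolation=2)
cv2.imwrite("pics/a2.png",np.hstack([a,b])[:,:,::-1])
E
```

```text
time_s: 4.67
ee_pos: [0.5089, -0.0175, 0.1991]
tcp_rot: [-0.001, -0.016, 1.0, 0.0]
contact_force: [0.9, 1.1, -2.0]
grip_width: 0.0505
finger_force: 29.5
time_s: 5.58
ee_pos: [0.4811, 0.2139, 0.1993]
tcp_rot: [-0.0, -0.016, 1.0, -0.001]
contact_force: [-0.4, 0.4, -2.4]
grip_width: 0.0502
finger_force: 29.5
```

View pics/a2.png

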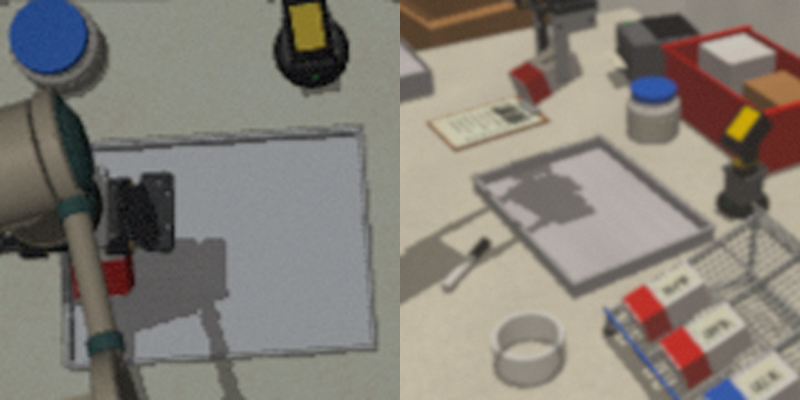

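```bash
python3 -m pendant '{"slide":[[0,0,-30],[0,0,-65],[0,0,-100],[0,0,-130],[0,0,-150],[0,0,-162],[0,0,-168],[0,0,-170],[0,0,-170]],"spin":[0,0,0,0,0,0,0,0,0]}'
python3 -m pendant '{"slide":[[0,0,0],[0,0,0],[0,0,0],[0,0,0],[0,0,0]],"spin":[0,0,0,0,0]}' 0.4
python3 -m pendant '{"slide":[[0,0,15],[0,0,40],[0,0,75],[0,0,115],[0,0,155],[0,-35,170],[-4,-70,170],[-8,-105,170],[-12,-140,170],[-16,-175,170],[-20,-210,170],[-20,-210,170]],"spin":[0,0,0,0,0,0,0,0,-1,-2,-3,-3]}'
```

```text
time_s: 6.43
ee_pos: [0.4809, 0.2136, 0.03]
tcp_rot: [-0.0, -0.016, 1.0, -0.0]
contact_force: [-0.5, -1.1, -1.1]
grip_width: 0.0503
finger_force: 29.7
time_s: 6.85
ee_pos: [0.4815, 0.215, 0.0301]
tcp_rot: [0.001, -0.016, 1.0, 0.0]
contact_force: [0.2, -0.1, -0.4]
grip_width: 0.066
finger_force: 0.0
time_s: 7.85
ee_pos: [0.4605, -0.0005, 0.1998]
tcp_rot: [0.0, 0.013, 1.0, -0.002]
contact_force: [-0.3, 0.9, 0.4]
grip_width: 0.066
finger_force: 0.0
```

Run:
```python
from h import *
T,S=Cam("top"),Cam("side")
for n,C,bx in (("T",T,(160,180,420,280)),("S",S,(180,180,385,345))):
    for t in C.blobs([0,120,70],[8,255,255],40,bx): print(n,t[0],t[1].round(1))
a=cv2.resize(T.im[170:290,150:430],(800,343),interpolation=2)
cv2.imwrite("pics/a3.png",a[:,:,::-1]); print(status.sense()["ee_pos"])
```

```text
T 188 [357.8 260.9]
T 177 [327.1 260.7]
T 176 [195.1 247.1]
S 586 [270.5 270.4]
S 394 [325.5 186.1]
S 129 [214.8 199. ]
[0.46105088 0.00387353 0.19977429]
```

View pics/a3.png

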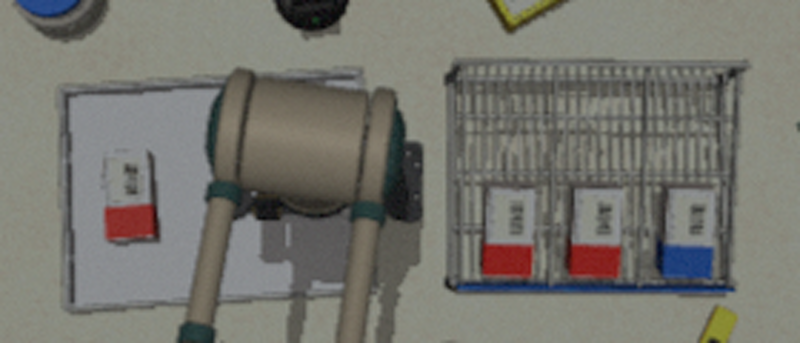

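The first carton lies flat in the pan at (195,240) and the others are unmoved. Next is the front-middle carton.

```bash
python3 -m pendant '{"slide":[[-1,-38,0],[-2,-76,0],[-3,-114,0],[-4,-152,0],[-5,-190,0],[-5,-225,0],[-5,-255,0],[-5,-275,0],[-5,-282,0],[-5,-282,-20],[-5,-282,-50],[-5,-282,-60]],"spin":[0,0,0,0,0,0,0,0,0,0,0,0]}'
python3 -m pendant '{"slide":[[0,0,-25],[0,0,-50],[0,0,-68],[0,0,-77],[0,0,-80],[0,0,-80]],"spin":[0,0,0,0,0,0]}'
python3 -m pendant '{"slide":[[0,0,0],[0,0,0],[0,0,0],[0,0,0],[0,0,0],[0,0,0]],"spin":[0,0,0,0,0,0]}' -0.5 30
```

```text
time_s: 8.95
ee_pos: [0.455, -0.2741, 0.1365]
tcp_rot: [-0.002, 0.009, 1.0, 0.002]
contact_force: [-0.6, -0.0, -1.2]
grip_width: 0.066
finger_force: 0.0
time_s: 9.45
ee_pos: [0.4568, -0.2806, 0.0639]
tcp_rot: [0.001, 0.008, 1.0, -0.004]
contact_force: [-7.7, -8.3, 20.5]
grip_width: 0.0656
finger_force: 10.9
time_s: 9.95
ee_pos: [0.4575, -0.2772, 0.0615]
tcp_rot: [0.001, 0.009, 1.0, -0.001]
contact_force: [-1.9, -0.8, 8.1]
grip_width: 0.0499
finger_force: 30.0
```

```bash
python3 -m pendant '{"slide":[[0,0,15],[0,0,40],[0,0,75],[0,0,110],[0,10,135],[2,40,140],[5,75,140],[7,110,140],[9,145,140],[11,180,140],[13,215,140],[15,250,140]],"spin":[0,0,0,0,0.5,1,1.5,2,2.5,3,3,3]}'
python3 -m pendant '{"slide":[[4,35,0],[8,70,0],[10,100,0],[12,125,0],[12,140,0],[12,146,0],[12,146,-20],[12,146,-50],[12,146,-85],[12,146,-120],[12,146,-145],[12,146,-158]],"spin":[0,0,0,0,0,0,0,0,0,0,0,0]}'
python3 -m pendant '{"slide":[[0,0,-5],[0,0,-10],[0,0,-12],[0,0,-12]],"spin":[0,0,0,0]}'
```

```text
time_s: 10.95
ee_pos: [0.4701, -0.0241, 0.1993]
tcp_rot: [-0.001, -0.017, 1.0, 0.001]
contact_force: [0.7, -0.2, -1.5]
grip_width: 0.0497
finger_force: 29.9
time_s: 11.95
ee_pos: [0.4797, 0.1185, 0.0383]
tcp_rot: [-0.003, -0.016, 1.0, -0.0]
contact_force: [-0.6, -0.2, -1.9]
grip_width: 0.0502
finger_force: 29.9
time_s: 12.28
ee_pos: [0.4833, 0.1187, 0.0301]
tcp_rot: [0.0, -0.016, 1.0, 0.0]
contact_force: [-0.5, 0.5, -1.5]
grip_width: 0.0496
finger_force: 29.9
```

Release and go on to the front-left carton (from (.483,.119,.030) to above (.4565,−.189)).

```bash
python3 -m pendant '{"slide":[[0,0,0],[0,0,0],[0,0,0],[0,0,0],[0,0,15],[0,0,40],[0,0,75],[0,0,115],[0,-10,150],[-3,-40,165],[-6,-80,165],[-9,-120,165]],"spin":[0,0,0,0,0,0,0,0,0,-1,-2,-3]}' 0.4
python3 -m pendant '{"slide":[[-4,-40,0],[-8,-80,0],[-12,-120,0],[-15,-150,0],[-17,-175,0],[-18,-188,0],[-18,-188,0],[-18,-188,0]],"spin":[0,0,0,0,0,0,0,0]}'
python3 - <<'E'
from h import *
T,S=Cam("top"),Cam("side")
for n,C,bx in (("T",T,(160,180,420,280)),("S",S,(180,180,385,345))):
    for t in C.blobs([0,120,70],[8,255,255],40,bx): print(n,t[0],t[1].round(1))
a=cv2.resize(T.im[170:290,150:430],(600,257),interpolation=2); b=cv2.resize(S.im[170:330,170:370],(600,480),interpolation=2)[:340]
cv2.imwrite("pics/a4.png",np.vstack([a,b])[:,:,::-1]); print(status.sense()["ee_pos"])
E
```

```text
time_s: 13.28
ee_pos: [0.4749, -0.0021, 0.1967]
tcp_rot: [0.002, 0.009, 1.0, -0.0]
contact_force: [1.0, -0.3, -0.0]
grip_width: 0.0655
finger_force: 0.0
time_s: 13.95
ee_pos: [0.4559, -0.1888, 0.1945]
tcp_rot: [-0.0, 0.011, 1.0, 0.001]
contact_force: [-0.6, -0.1, -1.0]
grip_width: 0.0658
finger_force: 0.0
T 176 [195.1 247.1]
T 172 [327.2 260.7]
T 170 [226.1 249.6]
S 393 [325.6 186.1]
S 268 [220.1 206.2]
S 256 [261.4 259.8]
[ 0.45601631 -0.1877777   0.19455952]
```

View pics/a4.png

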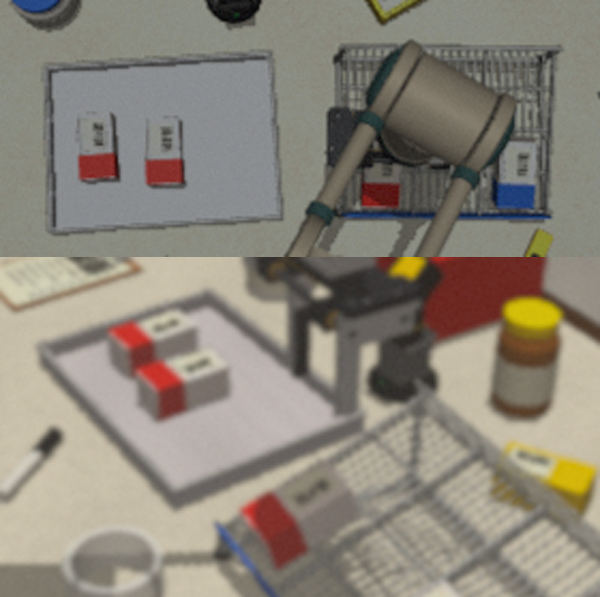

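Two cartons lie flat in the pan, at (195,240) and (226,242). The gripper is over the front-left one. Descend and grip.

```bash
python3 -m pendant '{"slide":[[0,1,-35],[0,1,-70],[0,1,-100],[0,1,-118],[0,1,-127],[0,1,-131],[0,1,-131]],"spin":[0,0,0,0,0,0,0]}'
python3 -m pendant '{"slide":[[0,0,0],[0,0,0],[0,0,0],[0,0,0],[0,0,0],[0,0,0]],"spin":[0,0,0,0,0,0]}' -0.5 30
```

```text
time_s: 14.63
ee_pos: [0.4562, -0.1876, 0.0637]
tcp_rot: [-0.0, 0.009, 1.0, 0.0]
contact_force: [-0.1, 0.3, -0.6]
grip_width: 0.0656
finger_force: 0.0
time_s: 15.13
ee_pos: [0.4572, -0.1889, 0.0648]
tcp_rot: [0.001, 0.01, 1.0, -0.001]
contact_force: [-0.1, 0.6, 5.5]
grip_width: 0.0498
finger_force: 29.9
```

```bash
python3 -m pendant '{"slide":[[0,0,15],[0,0,40],[0,0,75],[0,0,110],[0,5,135],[3,30,140],[8,65,140],[13,100,140],[18,135,140],[23,165,140],[28,190,140],[30,207,140]],"spin":[0,0,0,0,0.5,1,1.5,2,2.5,3,3,3]}'
python3 -m pendant '{"slide":[[0,6,0],[0,6,-20],[0,6,-50],[0,6,-85],[0,6,-120],[0,6,-145],[0,6,-160],[0,6,-168],[0,6,-171],[0,6,-171],[0,6,-171]],"spin":[0,0,0,0,0,0,0,0,0,0,0]}'
python3 -m pendant '{"slide":[[0,0,0],[0,0,0],[0,0,0],[0,0,0],[0,0,15],[0,0,40],[0,0,75],[0,0,110],[-30,-10,150],[-65,-20,180],[-100,-20,200],[-100,-20,200]],"spin":[0,0,0,0,0,0,0,0,0,0,0,0]}' 0.4
python3 - <<'E'
from h import *
T,S=Cam("top"),Cam("side")
for n,C,bx in (("T",T,(160,180,420,280)),("S",S,(180,180,385,345))):
    for t in C.blobs([0,120,70],[8,255,255],40,bx): print(n,t[0],t[1].round(1))
a=cv2.resize(T.im[130:290,150:430],(600,343),interpolation=2); b=cv2.resize(S.im[150:240,160:320],(600,337),interpolation=2)[:257]
cv2.imwrite("pics/a5.png",np.vstack([a,b])[:,:,::-1]); print(status.sense()["ee_pos"])
E
```

```text
time_s: 16.13
ee_pos: [0.4856, 0.0212, 0.203]
tcp_rot: [-0.0, -0.017, 1.0, 0.001]
contact_force: [0.2, -0.5, -2.2]
grip_width: 0.0501
finger_force: 29.9
time_s: 17.05
ee_pos: [0.4871, 0.0242, 0.0334]
tcp_rot: [0.001, -0.016, 1.0, -0.0]
contact_force: [-0.3, 0.4, -2.0]
grip_width: 0.0498
finger_force: 30.0
time_s: 18.05
ee_pos: [0.3834, 0.0044, 0.236]
tcp_rot: [0.002, -0.016, 1.0, -0.001]
contact_force: [0.3, -0.2, -0.4]
grip_width: 0.0657
finger_force: 0.0
T 177 [182.  241.8]
S 394 [325.5 186.1]
S 310 [232.6 220.2]
S 115 [214.6 192.9]
[0.38557025 0.00459948 0.23440512]
```

View pics/a5.png

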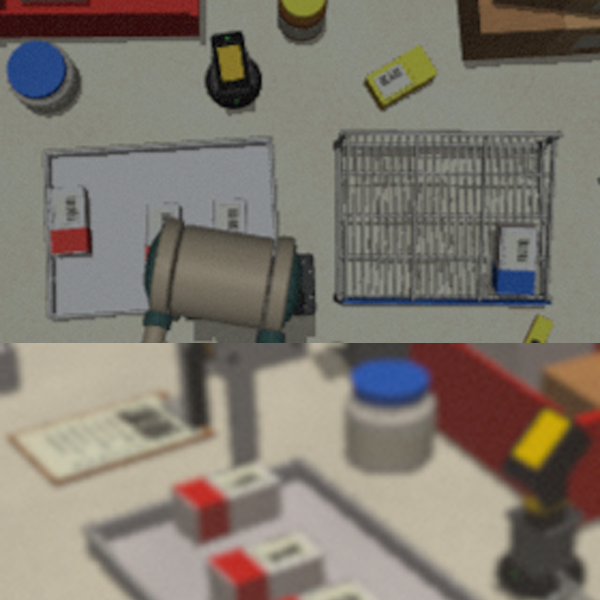

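The third carton is in the pan. The first has been knocked left to the pan wall (top face at about (182,232)). Check whether it lies flat on the floor and within |y| < 0.145.

Run:
```python
from h import *
T,S=Cam("top"),Cam("side")
cy=np.radians(1.9); o=np.array([.4845,.119,0]); ax=np.array([np.cos(cy),np.sin(cy),0]); ay=np.array([-np.sin(cy),np.cos(cy),0])
for t in T.blobs([0,120,70],[8,255,255],40,(160,180,300,290)): 
    print(t[1].round(1),np.round(t[2],1) if 0 else t[2]); 
    for z in (.045,.07): p=T.on(t[1],z); print(z,p.round(3),"tray xy",((p-o)@ax).round(3),((p-o)@ay).round(3))
# top-face center in both views (hand corner picks on a5: top scale 2.143, side scale 3.75)
tc=(150+69/2.143,130+219/2.143); 
sc=[(175,491),(210,510),(278,484),(240,466)]  # side crop corners of top face (y incl 343)
sc=np.array([(160+x/3.75,150+(y-343)/3.75) for x,y in sc]).mean(0)
p,e=tri(T,tc,S,sc); print("top centre",p.round(3),round(e,4),((p-o)@ay).round(3))
# expected side pixel for flat carton at tray y .13
for y in (.135,.13): print(S.px(o+ay*y+[ -.01,0,.045]).round(1), sc)
a=cv2.resize(T.im[185:285,160:240],(480,600),interpolation=2);b=cv2.resize(S.im[165:225,190:250],(320,320),interpolation=2)
cv2.imwrite("pics/a6.png",np.hstack([a,np.vstack([b,np.zeros((280,320,3),np.uint8)])])[:,:,::-1])
```

```text
[182.  241.8] ((182.0, 241.5), (11.0, 16.0), 90.0)
0.045 [0.465 0.252 0.045] tray xy -0.015 0.134
0.07 [0.463 0.247 0.07 ] tray xy -0.017 0.129
top centre [0.496 0.253 0.04 ] 0.0008 0.134
[213.5 189.1] [220.2 188.6]
[214.1 189.7] [220.2 188.6]
```

View pics/a6.png

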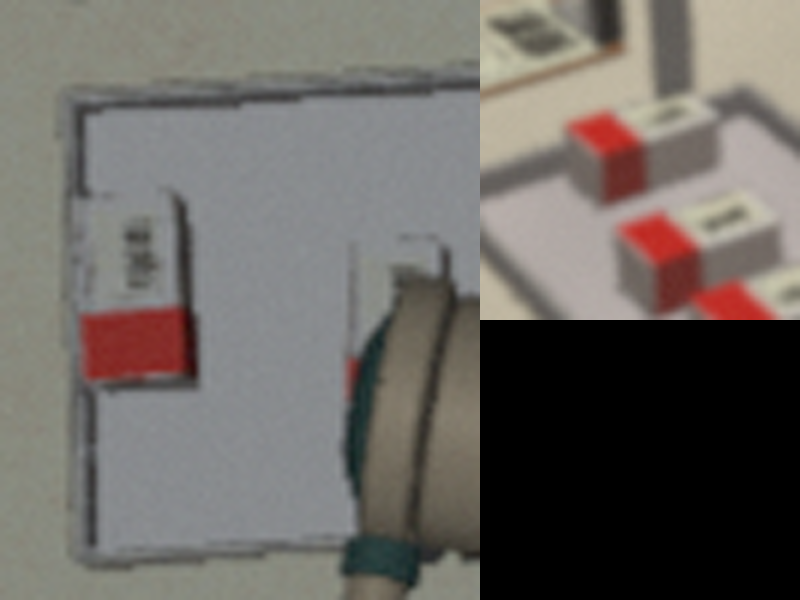

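All red cartons lie flat (first one: top at about 0.04 m, tray y = 0.134), so step 1 holds. Now measure the scanner by its yellow patch in two views, the stand foot, and the barcode.

Run:
```python
from h import *
T,S=Cam("top"),Cam("side")
def quad(C,bx):
    t=C.blobs([18,130,60],[35,255,255],20,bx)[0]; b=cv2.boxPoints(t[2]); b=b[np.argsort(b[:,1])]
    print(t[0],t[1].round(1),b.round(1).tolist()); return t[1],b[:2].mean(0),b[2:].mean(0),t
a=quad(T,(235,135,285,185)); b=quad(S,(290,160,325,200))
for i in range(3): p,e=tri(T,a[i],S,b[i]); print(["ctr","top","low"][i],p.round(4),round(e,4))
p1=tri(T,a[1],S,b[1])[0];p2=tri(T,a[2],S,b[2])[0];d=p2-p1;print("len",np.linalg.norm(d),"yaw nose",np.degrees(np.arctan2(d[1],d[0])),"pitch",np.degrees(np.arctan2(d[2],np.hypot(d[0],d[1]))))
# stand foot
k=T.im.max(2); m=((k<60)*255).astype(np.uint8); w=np.zeros_like(m); w[135:190,235:285]=1; m*=w
c=max(cv2.findContours(m,0,1)[0],key=cv2.contourArea).reshape(-1,2); low=c[c[:,1]>163]
(x,y),R0=cv2.minEnclosingCircle(low.astype(np.float32)); print("foot",x,y,R0,T.on((x,y),.008).round(4), 'bottom',c[:,1].max(),'lr',c[:,0].min(),c[:,0].max())
# barcode
g=T.im.max(2); m=((g<75)*255).astype(np.uint8); w=np.zeros_like(m); w[215:245,92:134]=1; m*=w
m=cv2.morphologyEx(m,cv2.MORPH_CLOSE,np.ones((3,3)))
for c in cv2.findContours(m,0,1)[0]:
    if cv2.contourArea(c)>40: r=cv2.minAreaRect(c); print("bar",r,T.on(r[0],.005).round(4))
A=cv2.resize(T.im[205:285,80:145],(325,400),interpolation=2); B=cv2.resize(S.im[155:190,155:220],(455,245),interpolation=2); C2=cv2.resize(T.im[135:190,235:285],(300,330),interpolation=2);D=cv2.resize(S.im[160:225,280:330],(230,300),interpolation=2)
o=np.zeros((600,800,3),np.uint8); o[:400,:325]=A;o[:245,330:785]=B; o[260:590,330:630]=C2; o[260:560,565:795]=D
cv2.imwrite("pics/b1.png",o[:,:,::-1])
```

```text
180 [257.3 158.9] [[261.5, 150.10000610351562], [250.60000610351562, 151.89999389648438], [264.20001220703125, 166.10000610351562], [253.3000030517578, 167.89999389648438]]
154 [303.9 175.3] [[305.3999938964844, 165.5], [312.8999938964844, 171.1999969482422], [295.0, 179.3000030517578], [302.6000061035156, 184.89999389648438]]
ctr [0.6958 0.0182 0.1506] 0.0012
top [0.7155 0.0202 0.17  ] 0.0041
low [0.6753 0.0152 0.1321] 0.0007
len 0.05549216948687645 yaw nose -172.91402043860032 pitch -43.12542983675995
foot 258.6325378417969 167.81324768066406 12.942085266113281 [0.7034 0.0199 0.008 ] bottom 180 lr 246 271
bar ((112.54948425292969, 230.67062377929688), (12.326750755310059, 20.68090057373047), 83.2901611328125) [0.5055 0.478  0.005 ]
```

View pics/b1.png

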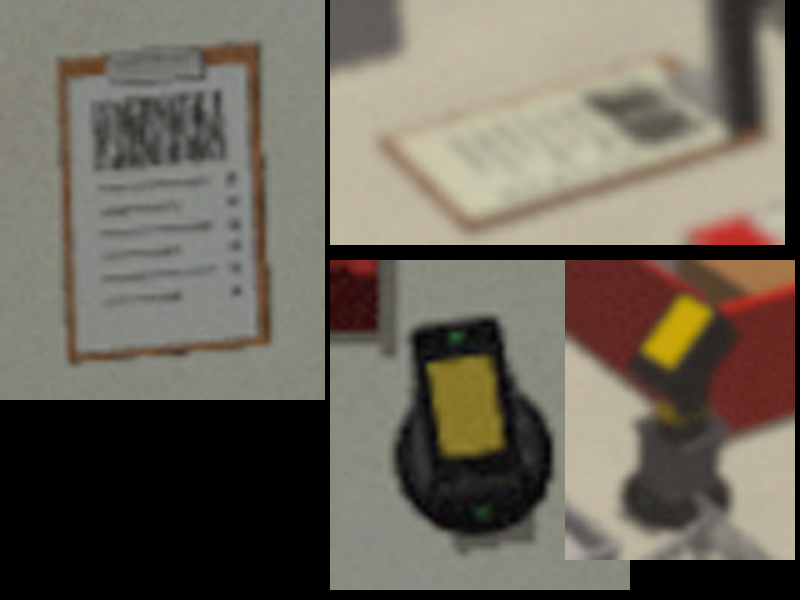

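Estimates agree. The stand axis is at (.703,.020) and the head centre at (.707,.020,.134), where 0.132 was expected. The scanner x axis has a yaw of about +7°, and the barcode is at (.5055,.479). Go to the scanner.

```bash
python3 -m pendant '{"slide":[[30,2,10],[65,4,20],[100,6,20],[135,8,20],[170,9,20],[205,10,20],[240,12,20],[275,14,20],[305,15,20],[320,15,20],[320,15,20],[320,15,20]],"spin":[0,1,2,3,4,5,5,5,5,5,5,5]}'
python3 -m pendant '{"slide":[[0,0,-20],[0,0,-50],[0,0,-80],[0,0,-90],[0,0,-90],[0,0,-90]],"spin":[0,0,0,0,0,0]}'
python3 - <<'E'
from h import *
T,S=Cam("top"),Cam("side")
a=cv2.resize(T.im[110:190,220:310],(400,356),interpolation=2); b=cv2.resize(S.im[120:225,260:365],(400,400),interpolation=2)[:356]
cv2.imwrite("pics/b2.png",np.hstack([a,b])[:,:,::-1]); print(status.sense()["ee_pos"])
E
```

```text
time_s: 19.35
ee_pos: [0.7065, 0.02, 0.2489]
tcp_rot: [-0.003, -0.06, 0.998, 0.0]
contact_force: [0.1, -0.4, 0.3]
grip_width: 0.0658
finger_force: 0.0
time_s: 19.85
ee_pos: [0.7056, 0.0197, 0.1629]
tcp_rot: [-0.0, -0.06, 0.998, 0.0]
contact_force: [-0.9, 0.0, 0.1]
grip_width: 0.0656
finger_force: 0.0
[0.70710775 0.01961654 0.16491211]
```

View pics/b2.png

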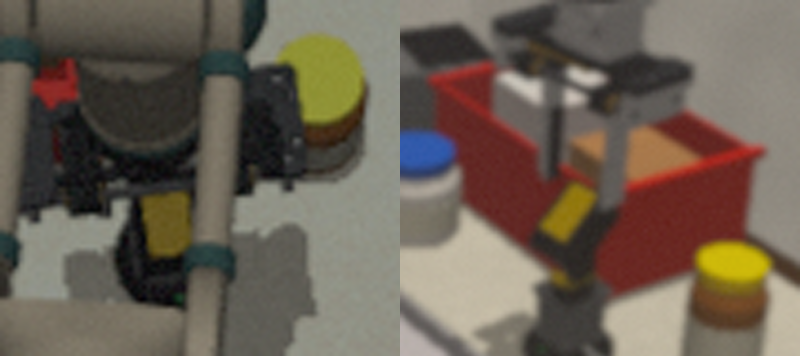

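The fingers straddle the head. Descend, grip and lift.

```bash
python3 -m pendant '{"slide":[[0,0,-20],[0,0,-38],[0,0,-48],[0,0,-51],[0,0,-51]],"spin":[0,0,0,0,0]}'
python3 -m pendant '{"slide":[[0,0,0],[0,0,0],[0,0,0],[0,0,0],[0,0,0],[0,0,0]],"spin":[0,0,0,0,0,0]}' -0.6 30
python3 -m pendant '{"slide":[[0,0,8],[0,0,25],[0,0,50],[0,0,75],[0,0,100],[0,0,120],[0,0,130],[0,0,130],[0,0,130]],"spin":[0,0,0,0,0,0,0,0,0]}'
python3 - <<'E'
from h import *
T,S=Cam("top"),Cam("side")
print(status.sense()["ee_pos"],status.sense()["tcp_rot"])
for C in (T,S):
    for t in C.blobs([18,130,60],[35,255,255],20,(235,60,330,200)): print(t[0],t[1].round(1),cv2.boxPoints(t[2]).round(1).tolist())
b=cv2.resize(S.im[80:225,240:385],(400,400),interpolation=2)
cv2.imwrite("pics/b3.png",b[:,:,::-1])
E
```

```text
time_s: 20.37
ee_pos: [0.7062, 0.0197, 0.1118]
tcp_rot: [0.0, -0.06, 0.998, 0.0]
contact_force: [0.2, 0.1, 0.3]
grip_width: 0.0655
finger_force: 0.0
time_s: 20.87
ee_pos: [0.7068, 0.0196, 0.1127]
tcp_rot: [0.001, -0.06, 0.998, -0.0]
contact_force: [-0.5, -1.0, 3.6]
grip_width: 0.0459
finger_force: 29.8
time_s: 21.62
ee_pos: [0.7057, 0.0197, 0.241]
tcp_rot: [-0.0, -0.06, 0.998, 0.0]
contact_force: [0.1, 0.4, -2.3]
grip_width: 0.0461
finger_force: 29.8
[0.70499328 0.01976664 0.23939826] [-1.90892432e-03 -5.95948663e-02  9.98220773e-01  3.09831116e-04]
227 [294.1 127.9] [[287.0, 118.30000305175781], [299.5, 116.5], [302.3999938964844, 136.8000030517578], [289.8999938964844, 138.60000610351562]]
131 [255.3 150.3] [[249.0, 145.0], [261.0, 145.0], [261.0, 156.0], [249.0, 156.0]]
59 [325.2 171.2] [[321.0, 161.0], [329.0, 161.0], [329.0, 180.0], [321.0, 180.0]]
132 [305.4 139.8] [[298.0, 145.0], [305.20001220703125, 130.60000610351562], [312.79998779296875, 134.39999389648438], [305.6000061035156, 148.8000030517578]]
26 [304.7 159.4] [[302.0, 157.0], [309.0, 157.0], [309.0, 161.0], [302.0, 161.0]]
```

View pics/b3.png

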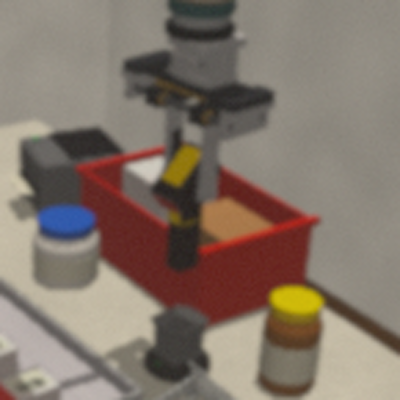

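The scanner is held with the handle roughly vertical and is clear of the stand. Check its tilt by intersecting side-camera rays with the scanner's known symmetry plane.

```bash
cat > tilt.py <<'E'
from h import *
def tilt(C,box):
    s=status.sense(); q=s["tcp_rot"]; M=R.from_quat([q[1],q[2],q[3],q[0]]).as_matrix()
    n=M[:,1]*[1,1,0]; n/=np.linalg.norm(n); xs=np.array([n[1],-n[0],0]); o=s["ee_pos"]
    if xs[0]<0 and abs(xs[0])>.3: xs=-xs
    print("tcp",o.round(4),"tool y deg",np.degrees(np.arctan2(n[1],n[0])).round(1))
    def hit(uv,off=0):
        d=C.ray(uv); t=((o-C.e)@n+off)/(d@n); p=C.e+t*d; return np.array([(p-o)@xs,p[2]])
    t=C.blobs([18,130,60],[35,255,255],60,box)[0]
    c=t[3].reshape(-1,2); b=cv2.boxPoints(cv2.minAreaRect(c)); b=b[np.argsort(b[:,1])]
    h=[hit(p) for p in b]; lo=(h[2]+h[3])/2; hi=(h[0]+h[1])/2; d=hi-lo
    print("patch ctr rel tcp x,z",((lo+hi)/2).round(4),"pitch",np.degrees(np.arctan2(d[1],d[0])).round(1),"len",np.linalg.norm(d).round(4))
    return hit
E
python3 - <<'E'
from tilt import *
S=Cam("side"); hit=tilt(S,(290,120,325,160))
k=S.im.max(2)
for v in range(160,180,2): 
    u=[i for i in range(290,326) if k[v,i]<50]; print(v,u[0] if u else None,u[-1] if u else None, [hit((x,v),-.0135).round(4).tolist() for x in (u[0]-.5,u[-1]+.5)] if u else "")
E
```

```text
tcp [0.705  0.0198 0.2393] tool y deg 96.8
patch ctr rel tcp x,z [-0.0113  0.2765] pitch 45.6 len 0.0513
160 None None 
162 309 309 [[-0.0044, 0.2035], [0.0001, 0.2021]]
164 302 311 [[-0.0352, 0.2057], [0.01, 0.1918]]
166 302 311 [[-0.0347, 0.1984], [0.0107, 0.1843]]
168 302 310 [[-0.0341, 0.1911], [0.0068, 0.1781]]
170 302 310 [[-0.0336, 0.1837], [0.0075, 0.1705]]
172 301 310 [[-0.0375, 0.1776], [0.0082, 0.1628]]
174 301 309 [[-0.0369, 0.1702], [0.0042, 0.1566]]
176 303 307 [[-0.0274, 0.1596], [-0.0044, 0.152]]
178 None None
```

Run:
```python
from tilt import *
S=Cam("side"); tilt(S,(290,120,325,160))
S.im=cv2.imread("pics/side0.png")[:,:,::-1].copy(); S.hsv=cv2.cvtColor(S.im,cv2.COLOR_RGB2HSV)
print("baseline"); tilt(S,(290,160,325,200))
```

```text
tcp [0.7051 0.0197 0.2394] tool y deg 96.8
patch ctr rel tcp x,z [-0.0113  0.276 ] pitch 49.8 len 0.0512
baseline
tcp [0.7051 0.0197 0.2394] tool y deg 96.8
patch ctr rel tcp x,z [-0.0077  0.1505] pitch 40.7 len 0.0569
```

Tilt reading is noisy because a finger hides part of the patch. Move to the scan place (scanner yaw about −13°, 18 cm range, passing high over the tub) and check there.

```bash
python3 -m pendant '{"slide":[[-2,12,10],[-4,35,20],[-6,65,25],[-9,95,25],[-11,125,25],[-14,155,25],[-16,185,25],[-19,215,25],[-21,245,25],[-24,275,25],[-26,305,25],[-29,335,25]],"spin":[0,-2,-4,-6,-8,-10,-12,-14,-16,-18,-19,-20]}'
python3 -m pendant '{"slide":[[-2,25,0],[-4,50,0],[-6,70,0],[-7,82,0],[-7,86,0],[-7,86,0],[-7,86,-20],[-7,86,-40],[-7,86,-50],[-7,86,-50],[-7,86,-50]],"spin":[0,0,0,0,0,0,0,0,0,0,0]}'
python3 - <<'E'
from tilt import *
T,S=Cam("top"),Cam("side")
s=status.sense(); print(s["ee_pos"],s["tcp_rot"]); c=S.px(s["ee_pos"]); print("side px tcp",c, "top",T.px(s["ee_pos"]))
u,v=int(c[0]),int(c[1])
tilt(S,(u-30,v-40,u+30,v+30))
b=cv2.resize(S.im[v-50:v+50,u-50:u+50],(400,400),interpolation=2); u,v=map(int,T.px(s["ee_pos"])); a=cv2.resize(T.im[v-50:v+50,u-50:u+50],(400,400),interpolation=2)
cv2.imwrite("pics/b4.png",np.hstack([a,b])[:,:,::-1])
E
```

```text
time_s: 22.82
ee_pos: [0.6761, 0.3571, 0.2667]
tcp_rot: [-0.0, 0.115, 0.993, 0.0]
contact_force: [0.3, 1.2, -1.5]
grip_width: 0.0459
finger_force: 29.8
time_s: 23.73
ee_pos: [0.6702, 0.4394, 0.2164]
tcp_rot: [-0.0, 0.115, 0.993, -0.0]
contact_force: [-0.6, 0.3, -1.7]
grip_width: 0.0456
finger_force: 29.8
[0.67084794 0.44033915 0.21822414] [9.92180292e-04 1.15055133e-01 9.93358400e-01 6.49218806e-04]
side px tcp [237.1119726  117.46692966] top [103.06486075 162.39277658]
tcp [0.6708 0.4403 0.2182] tool y deg 76.8Traceback (most recent call last):
  File "<stdin>", line 5, in <module>
  File "tilt.py", line 9, in tilt
    t=C.blobs([18,130,60],[35,255,255],60,box)[0]
      ~~~~~~~~~~~~~~~~~~~~~~~~~~~~~~~~~~~~~~~~^^^
IndexError: list index out of range
```

```bash
sed -i 's/255\],60,box/255],25,box/' tilt.py
python3 - <<'E'
from tilt import *
T,S=Cam("top"),Cam("side")
s=status.sense(); u,v=map(int,S.px(s["ee_pos"]))
b=cv2.resize(S.im[v-50:v+50,u-50:u+50],(400,400),interpolation=2); p,q=map(int,T.px(s["ee_pos"])); a=cv2.resize(T.im[q-50:q+50,p-50:p+50],(400,400),interpolation=2)
cv2.imwrite("pics/b4.png",np.hstack([a,b])[:,:,::-1])
try: tilt(S,(u-30,v-40,u+30,v+30))
except Exception as e: print(e)
E
```

```text
tcp [0.6708 0.4407 0.2184] tool y deg 76.8
patch ctr rel tcp x,z [-0.0152  0.2505] pitch 49.6 len 0.0397
```

View pics/b4.png

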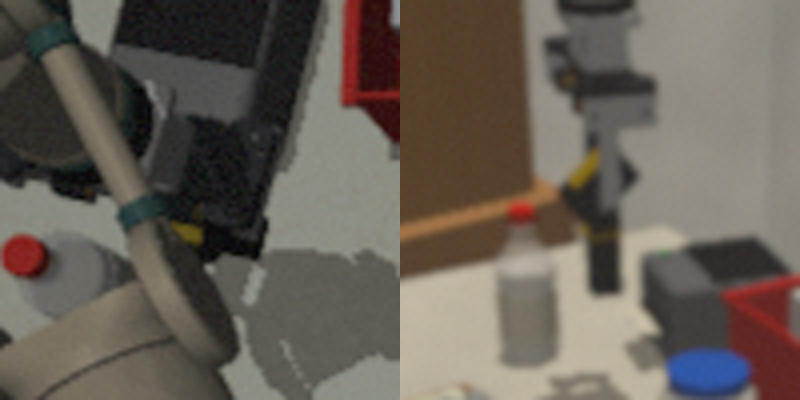

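Run:
```python
from tilt import *
S=Cam("side"); s=status.sense(); o=s["ee_pos"]
a,b=S.px([o[0],o[1],.22]),S.px([o[0],o[1],.13]); print("vertical px",a.round(1),b.round(1))
k=S.im.max(2); u0,v0=237,117
for v in range(116,144,2):
    r=k[v,225:255].astype(int); print(v,r.tolist())
```

```text
vertical px [237. 117.] [237.8 138.2]
116 [134, 108, 71, 50, 46, 40, 42, 42, 38, 40, 49, 65, 85, 95, 99, 100, 107, 119, 134, 143, 144, 147, 146, 146, 147, 148, 148, 148, 146, 148]
118 [93, 89, 82, 67, 53, 42, 44, 40, 42, 42, 46, 58, 70, 85, 82, 87, 100, 125, 139, 144, 145, 146, 145, 145, 146, 148, 149, 148, 147, 148]
120 [87, 86, 84, 83, 77, 65, 51, 47, 43, 36, 44, 44, 48, 49, 51, 59, 85, 118, 138, 144, 145, 144, 146, 146, 146, 148, 147, 146, 146, 147]
122 [88, 86, 87, 85, 88, 92, 90, 78, 62, 49, 43, 44, 43, 39, 42, 48, 77, 112, 136, 144, 145, 145, 145, 146, 147, 148, 149, 153, 151, 151]
124 [88, 87, 86, 83, 91, 104, 116, 114, 100, 72, 54, 46, 46, 50, 54, 60, 85, 117, 142, 154, 159, 161, 163, 168, 173, 177, 180, 182, 178, 174]
126 [89, 87, 85, 88, 95, 104, 120, 122, 100, 78, 67, 65, 66, 66, 61, 70, 99, 141, 171, 184, 185, 188, 187, 187, 188, 191, 189, 190, 189, 189]
128 [118, 124, 132, 140, 152, 164, 167, 153, 118, 73, 50, 43, 44, 46, 44, 48, 92, 140, 176, 184, 187, 189, 187, 185, 183, 181, 179, 178, 177, 177]
130 [179, 185, 186, 187, 188, 191, 188, 168, 128, 78, 48, 46, 40, 40, 40, 
[... 230 characters left out ...]
187, 190, 189, 188, 189, 179, 147, 94, 52, 44, 46, 44, 42, 50, 88, 140, 178, 188, 182, 160, 116, 80, 75, 84, 91, 98, 101, 102]
136 [147, 169, 184, 189, 190, 186, 188, 179, 149, 92, 50, 41, 41, 43, 41, 50, 82, 133, 172, 185, 180, 158, 116, 77, 61, 67, 75, 87, 96, 99]
138 [143, 171, 184, 189, 190, 191, 189, 181, 150, 98, 56, 41, 39, 44, 42, 44, 73, 120, 161, 181, 180, 162, 119, 80, 61, 59, 64, 72, 83, 89]
140 [122, 152, 180, 188, 190, 188, 190, 187, 172, 142, 105, 91, 95, 103, 104, 110, 123, 148, 175, 185, 183, 166, 129, 83, 61, 60, 61, 60, 67, 74]
142 [116, 150, 179, 189, 188, 188, 189, 188, 187, 183, 177, 174, 179, 183, 185, 186, 185, 192, 192, 194, 185, 161, 115, 69, 53, 56, 61, 61, 62, 62]
```

Handle edges drift 0.5 px over 10 rows, against 0.4 expected for vertical, so the scanner is upright (within about 1°). Window geometry gives TCP (.671,.440,.126) for 18 cm range. Lower 92 mm and hold.

```bash
python3 -m pendant '{"slide":[[0,0,-15],[0,-1,-35],[0,-1,-55],[0,-1,-72],[0,-1,-84],[0,-1,-90],[0,-1,-92],[0,-1,-92],[0,-1,-92]],"spin":[0,0,0,0,0,0,0,0,0]}'
python3 -m pendant '{"slide":[[0,0,0],[0,0,0],[0,0,0],[0,0,0],[0,0,0],[0,0,0],[0,0,0],[0,0,0],[0,0,0],[0,0,0],[0,0,0],[0,0,0]],"spin":[0,0,0,0,0,0,0,0,0,0,0,0]}'
python3 - <<'E'
from tilt import *
S=Cam("side");T=Cam("top"); s=status.sense(); o=s["ee_pos"]; print(o,s["tcp_rot"])
u,v=map(int,S.px(o)); a=cv2.resize(S.im[v-40:v+60,u-80:u+53],(532,400),interpolation=2)
w=T.im[190:270,60:150]; b=cv2.resize(w,(260,231),interpolation=2)
o2=np.zeros((400,800,3),np.uint8); o2[:,:532]=a; o2[:231,535:795]=b; cv2.imwrite("pics/b5.png",o2[:,:,::-1]); print(u,v)
E
```

```text
time_s: 24.73
ee_pos: [0.6707, 0.4401, 0.1259]
tcp_rot: [0.001, 0.115, 0.993, 0.001]
contact_force: [-1.2, -0.2, -2.1]
grip_width: 0.0459
finger_force: 29.8
time_s: 25.73
ee_pos: [0.67, 0.4397, 0.1246]
tcp_rot: [-0.0, 0.115, 0.993, 0.0]
contact_force: [-0.4, -0.2, -2.1]
grip_width: 0.0461
finger_force: 29.8
[0.67005361 0.43966152 0.12457129] [1.69350990e-05 1.14654299e-01 9.93405451e-01 3.72890076e-05]
237 139
```

View pics/b5.png

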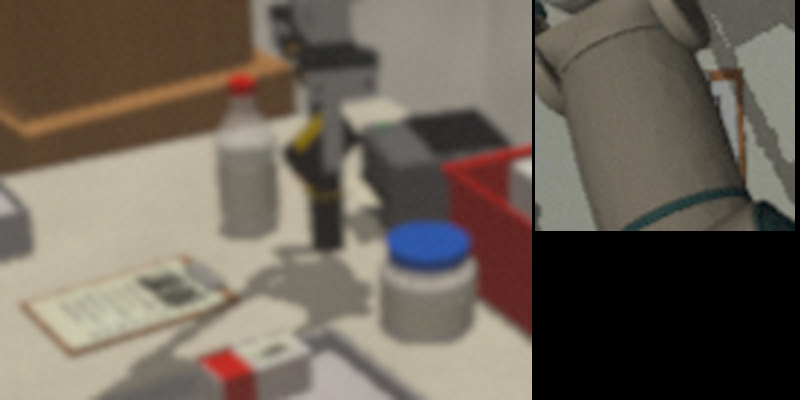

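The scanner is upright with its nose toward the barcode at side px (201,171). Cross-check the barcode point from the side view.

Run:
```python
from tilt import *
S=Cam("side");T=Cam("top")
b=S.on((200.8,171.5),.005); print("bar side",b.round(4)); print("tri",tri(T,(112.1,230.6),S,(200.8,171.5)))
s=status.sense();o=s["ee_pos"]; q=s["tcp_rot"]; M=R.from_quat([q[1],q[2],q[3],q[0]]).as_matrix(); n=M[:,1]; xs=np.array([n[1],-n[0],0]); 
w=o-.032*xs-[0,0,.0057]; beam=-xs*np.cos(np.radians(40))-np.array([0,0,np.sin(np.radians(40))])
for B in (b,np.array([.5055,.4785,.005])): 
    d=B-w; z=d@beam; print("z",z.round(3),"y",(d@n).round(4),"x",(d@np.cross(n,beam)).round(4))
```

```text
bar side [0.5109 0.473  0.005 ]
tri (array([0.5093358 , 0.47894336, 0.00244577]), np.float64(0.007084038003695905))
z 0.173 y -0.0038 x -0.0033
z 0.178 y 0.0003 x 0.0009
```

Aim offsets are under 4 mm at 17–18 cm range. Hold a little longer, then go back above the stand.

```bash
python3 -m pendant '{"slide":[[0,0,0],[0,0,0],[0,0,0],[0,0,0],[0,0,0],[0,0,0],[0,0,0],[0,0,0]],"spin":[0,0,0,0,0,0,0,0]}'
python3 -m pendant '{"slide":[[0,0,15],[0,0,40],[0,0,70],[0,0,100],[0,0,125],[1,-12,140],[3,-35,142],[6,-65,142],[8,-95,142],[11,-125,142],[13,-155,142],[16,-185,142]],"spin":[0,0,0,0,0,0,1,3,5,7,9,11]}'
python3 -m pendant '{"slide":[[3,-30,0],[5,-60,0],[8,-90,0],[10,-120,0],[13,-150,0],[15,-180,0],[18,-205,0],[20,-222,0],[20,-232,0],[20,-235,0],[20,-235,0],[20,-235,0]],"spin":[2,4,6,7,8,9,9,9,9,9,9,9]}'
python3 - <<'E'
from tilt import *
S=Cam("side");T=Cam("top"); s=status.sense(); o=s["ee_pos"]; print(o,s["tcp_rot"])
k=S.im.max(2)
for v in (158,162,166,170,174): print(v,k[v,296:318].tolist())
print(S.px([o[0],o[1],.21]),S.px([o[0],o[1],.16]))
for t in T.blobs([0,120,70],[8,255,255],40,(160,180,300,290)): print(t[0],t[1].round(1),t[2])
E
```

```text
time_s: 26.6
ee_pos: [0.67, 0.4397, 0.1246]
tcp_rot: [0.0, 0.115, 0.993, 0.0]
contact_force: [-0.1, -0.2, -1.0]
grip_width: 0.0461
finger_force: 29.8
time_s: 27.6
ee_pos: [0.6858, 0.2533, 0.2668]
tcp_rot: [0.0, 0.018, 1.0, 0.0]
contact_force: [1.8, -0.8, -1.8]
grip_width: 0.0459
finger_force: 29.8
time_s: 28.6
ee_pos: [0.7059, 0.0211, 0.2666]
tcp_rot: [0.0, -0.06, 0.998, 0.001]
contact_force: [-0.4, 1.4, -0.8]
grip_width: 0.046
finger_force: 29.8
[0.70593196 0.02133907 0.26664189] [ 4.93846716e-05 -6.04268275e-02  9.98172536e-01  4.28378345e-04]
158 [136, 125, 118, 111, 99, 75, 51, 42, 42, 39, 44, 44, 44, 41, 43, 51, 85, 133, 163, 171, 171, 170]
162 [99, 106, 116, 126, 115, 82, 53, 44, 47, 41, 43, 42, 42, 41, 42, 56, 91, 127, 151, 163, 169, 170]
166 [98, 99, 99, 95, 80, 61, 45, 44, 43, 45, 40, 40, 41, 34, 42, 53, 68, 79, 86, 88, 91, 102]
170 [99, 98, 99, 99, 98, 91, 82, 70, 64, 60, 61, 66, 75, 86, 99, 121, 146, 159, 169, 170, 168, 161]
174 [98, 101, 101, 99, 97, 98, 98, 98, 98, 98, 97, 97, 100, 99, 99, 98, 99, 103, 106, 107, 105, 104]
[306.72440765 158.06711479] [305.79144443 171.66571913]
179 [182.1 241.9] ((182.12294006347656, 241.8524627685547), (10.411609649658203, 17.111255645751953), 84.80557250976562)
62 [262.  247.8] ((262.0, 247.5), (9.0, 6.0), 90.0)
```

Same commanded xy and spin as at the grasp. Lower into the cup, slowly at the end.

```bash
python3 -m pendant '{"slide":[[0,0,-15],[0,0,-35],[0,0,-55],[0,0,-72],[0,0,-84],[0,0,-90],[0,0,-90],[0,0,-90]],"spin":[0,0,0,0,0,0,0,0]}'
python3 -m pendant '{"slide":[[0,0,-5],[0,0,-11],[0,0,-17],[0,0,-23],[0,0,-29],[0,0,-35]],"spin":[0,0,0,0,0,0]}'
python3 -m pendant '{"slide":[[0,0,-6],[0,0,-12],[0,0,-17],[0,0,-22],[0,0,-26],[0,0,-28],[0,0,-28],[0,0,-28]],"spin":[0,0,0,0,0,0,0,0]}'
```

```text
time_s: 29.37
ee_pos: [0.7063, 0.0205, 0.1769]
tcp_rot: [0.0, -0.06, 0.998, 0.0]
contact_force: [0.8, 0.3, -1.9]
grip_width: 0.0463
finger_force: 29.8
time_s: 29.87
ee_pos: [0.7059, 0.0196, 0.1408]
tcp_rot: [-0.0, -0.06, 0.998, 0.0]
contact_force: [-0.9, 1.0, -1.4]
grip_width: 0.0458
finger_force: 29.8
time_s: 30.53
ee_pos: [0.7062, 0.0197, 0.1137]
tcp_rot: [0.0, -0.06, 0.998, 0.0]
contact_force: [-0.9, -0.3, -1.7]
grip_width: 0.0463
finger_force: 29.8
```

Seated without contact forces, and z matches the grasp height. Release, retreat and check everything.

```bash
python3 -m pendant '{"slide":[[0,0,-1],[0,0,-1],[0,0,-1]],"spin":[0,0,0]}'
python3 -m pendant '{"slide":[[0,0,0],[0,0,0],[0,0,0],[0,0,0],[0,0,0]],"spin":[0,0,0,0,0]}' 0.4
python3 -m pendant '{"slide":[[0,0,15],[0,0,40],[0,0,75],[0,0,110],[0,0,145],[-35,0,160],[-70,0,170],[-105,0,170],[-145,0,170],[-185,-20,170],[-220,-50,170],[-255,-80,170]],"spin":[0,0,0,0,0,0,0,0,0,0,0,0]}'
python3 -m pendant '{"slide":[[-20,-30,0],[-40,-65,0],[-60,-100,0],[-80,-135,0],[-90,-150,0],[-90,-150,0]],"spin":[0,0,0,0,0,0]}'
python3 - <<'E'
from tilt import *
S=Cam("side");T=Cam("top")
for C,bx in ((T,(160,180,300,290)),(S,(180,170,300,260))):
    for t in C.blobs([0,120,70],[8,255,255],40,bx): print(t[0],t[1].round(1),T.on(t[1],.045).round(3) if C is T else "")
a=T.im[135:285,150:420]; b=S.im[150:340,160:390]
cv2.imwrite("pics/c1.png",np.hstack([cv2.resize(a,(440,244),interpolation=2),cv2.resize(b[:139],(360,218),interpolation=2).copy() if 0 else cv2.resize(b,(295,244),interpolation=2)])[:,:,::-1])
t1,t2=[C.blobs([18,130,60],[35,255,255],20,bx)[0] for C,bx in ((T,(235,135,285,185)),(S,(290,160,325,200)))]
print(t1[1],t2[1],tri(T,t1[1],S,t2[1]))
E
```

```text
time_s: 30.78
ee_pos: [0.7061, 0.0197, 0.1128]
tcp_rot: [0.0, -0.06, 0.998, 0.0]
contact_force: [-0.1, -0.6, -2.2]
grip_width: 0.0461
finger_force: 29.8
time_s: 31.2
ee_pos: [0.7061, 0.0197, 0.1128]
tcp_rot: [0.0, -0.06, 0.998, 0.0]
contact_force: [0.3, -0.3, 0.5]
grip_width: 0.0658
finger_force: 0.0
time_s: 32.2
ee_pos: [0.458, -0.0525, 0.2829]
tcp_rot: [0.0, -0.061, 0.998, -0.0]
contact_force: [-0.3, -1.5, 0.9]
grip_width: 0.0661
finger_force: 0.0
time_s: 32.7
ee_pos: [0.3681, -0.2055, 0.2828]
tcp_rot: [-0.0, -0.057, 0.998, -0.001]
contact_force: [-0.0, -0.7, -0.6]
grip_width: 0.0657
finger_force: 0.0
178 [182.  241.8] [0.465 0.252 0.045]
173 [256.8 247.7] [0.445 0.025 0.045]
171 [226.2 249.6] [0.44  0.118 0.045]
312 [232.5 220.2] 
169 [290.  174.9] 
117 [214.6 193. ] 
[257.1576087  159.20108696] [303.53246753 175.31818182] (array([0.69493528, 0.01872916, 0.15039219]), np.float64(0.000897673276348341))
```

View pics/c1.png

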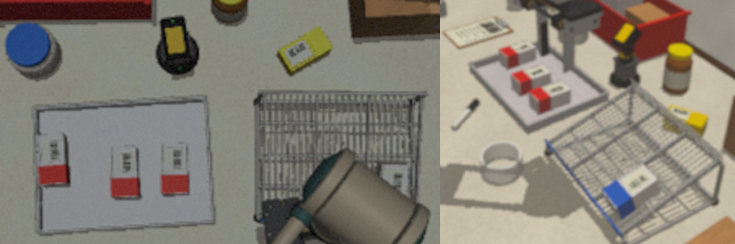

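The check picture shows three red cartons flat in the pan, the blue one in the rack, the tub unmoved, and the scanner upright in its stand. Its patch is back at (.695,.019,.150), where it was (.696,.018,.151) at the start. Hand in.

```bash
python3 -c "
from station import workorder; print(workorder.sign_off())"
```

```text
the job is handed in; nothing more can be done
None
```

I handed the job in; sign-off gave no verdict, but my last pictures show all three red cartons flat in the pan, the blue carton and tub undisturbed, and the scanner upright in its stand after about 2 s held on the barcode.

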